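Walk the heavy bench supply home

TASK

Park the heavy bench power supply in its bay: first pick up the pot that stands in the bay and set it upright on the green mat, then walk the supply forward by pushing its two orange corner bumpers in turn (left, right, left and so on) so that it swings ahead corner by corner, until it stands between the rails with both back corners against the stop bar. Push only on the bumpers, never on both at once and never on the case or its knobs; leave everything else on the bench where it is.

Things in the scene. Friction and masses are not known exactly. Their poses are not given: they have to be found in the camera images.
- supply: Grey bench power supply, 1.2 to 1.6 kg, too wide to grip: 110 mm deep along its x (plus the bumpers), 170 mm wide along y over the bumpers, 61 mm high, on four rubber feet that slide on the bench (friction about 0.6). To be pushed, not lifted. Origin: centre of its underside, on the bench. +x points to its back; its front (-x) faces the robot; +y is its left as the robot sees it.
- supply_case: The supply's grey case with its black panel; moves with the supply, same origin and axes. 110 x 164 mm, up to 61 mm high, front face at x = -55 mm. Knobs and sockets in the middle of the front (|y| below 40 mm, 24 to 54 mm high) stick out to x = -66 mm. The robot must not touch it.
- bumper_left: Orange bumper on the supply's left front corner, fixed to it, same origin and axes: y = +51 to +85 mm, x = -69 to -41 mm (14 mm proud of the case front), 5 to 60 mm high. Pushing one bumper 40 mm straight ahead turns the supply by some 0.22 rad about a point in line with its front, about 100 mm to the other side of its middle: its middle goes ahead some 23 mm.
- bumper_right: Orange corner bumper at the supply's right front corner, the mirror image: y = -85 to -51 mm; same origin and axes as the supply.
- back_left (a point): Left back corner of the supply, on the plane of its back (supply x = +55 mm, y = +80 mm, 30 mm high).
- back_right (a point): Right back corner of the supply, on the plane of its back (supply x = +55 mm, y = -80 mm, 30 mm high).
- bay: Parking bay, fixed. Origin: on the bench, middle of the near face of the aluminium stop bar; +x is the way the supply goes in, y along the bar. Bar 214 mm long, 34 mm high, two black pads. Two aluminium rails, 22 mm high, run from the bar to x = -100 mm, 190 mm free between them, then flare to x = -138 mm (about 215 mm free at the mouth). Floor: bare bench, marked pale yellow.
- mat: Green mat, 130 x 130 mm, 4 mm thick, fixed, to the left or the right of the lane. Origin: centre of its underside.
- tin: Blue tip-cleaner tin with brass wool on top: upright cylinder 50 mm in diameter, 42 mm high, 120 g. Origin: centre of its underside. Exactly one of tin, jar and bitbox stands in the bay, between the rails; the other two stand outside the lane and stay there.
- jar: Amber jar with a white lid: upright cylinder 50 mm in diameter, 56 mm high, 120 g. Origin: centre of its underside.
- bitbox: Yellow bit box: upright cylinder 50 mm in diameter up to 32 mm, then a clear top 47 mm in diameter up to 50 mm and an orange button, 56 mm high in all, 120 g. Origin: centre of its underside.
- flask: White flux bottle with a red cap, loose, upright, 34 mm in diameter, 74 mm high; stands close beside the lane. Origin: centre of its underside. To be left alone.
- loupe: Black loupe with a brass band, loose, upright, 40 mm in diameter, 31 mm high; stands close beside the lane on the other side. Origin: centre of its underside. To be left alone.
- pliers: Pliers with red handles lying on the bench, 125 mm long, 12 mm high. Origin: under its middle. To be left alone.
- tweezers: Dark steel tweezers lying on the bench, 120 mm long, 8 mm high. Origin: under its middle. To be left alone.

How it is judged (in metres and radians):
On the way, in this order (a step that is already met when the one before it is completed fails the run):
1. the pot from the bay stands on the green mat (((x of tin in the frame of mat between -0.055 and 0.055 m and y of tin in the frame of mat between -0.055 and 0.055 m and height (world z) of tin below 0.01 m and angle between tin's own z axis and vertical below 0.15 rad) or (x of jar in the frame of mat between -0.055 and 0.055 m and y of jar in the frame of mat between -0.055 and 0.055 m and height (world z) of jar below 0.01 m and angle between jar's own z axis and vertical below 0.15 rad) or (x of bitbox in the frame of mat between -0.055 and 0.055 m and y of bitbox in the frame of mat between -0.055 and 0.055 m and height (world z) of bitbox below 0.01 m and angle between bitbox's own z axis and vertical below 0.15 rad))), for 0.2 s.
2. the supply is pushed on its left bumper (contact force between any of the fingers, the arm and bumper_left above 1 N), for 0.1 s.
3. then on its right bumper (contact force between any of the fingers, the arm and bumper_right above 1 N), for 0.1 s.
4. then on its left bumper again (contact force between any of the fingers, the arm and bumper_left above 1 N), for 0.1 s.
At the end, for the whole second after the job is handed in: Supply flat and still in the bay, both back corners within 9 mm of the stop bar, its middle within 14 mm of the bay's middle line. Tin, jar and bitbox upright, each on the green mat (centre within 55 mm of the mat's centre along both mat axes) or within 20 mm of its start (x of each of back_left, back_right in the frame of bay above -0.009 m and y of supply in the frame of bay between -0.014 and 0.014 m and angle between supply's own z axis and vertical below 0.05 rad and height (world z) of supply below 0.008 m and linear speed of supply below 0.01 m/s and ((x of tin in the frame of mat between -0.055 and 0.055 m and y of tin in the frame of mat between -0.055 and 0.055 m and height (world z) of tin below 0.01 m and angle between tin's own z axis and vertical below 0.15 rad) or (distance of tin from where it was at the start of the episode below 0.02 m and angle between tin's own z axis and vertical below 0.15 rad)) and ((x of jar in the frame of mat between -0.055 and 0.055 m and y of jar in the frame of mat between -0.055 and 0.055 m and height (world z) of jar below 0.01 m and angle between jar's own z axis and vertical below 0.15 rad) or (distance of jar from where it was at the start of the episode below 0.02 m and angle between jar's own z axis and vertical below 0.15 rad)) and ((x of bitbox in the frame of mat between -0.055 and 0.055 m and y of bitbox in the frame of mat between -0.055 and 0.055 m and height (world z) of bitbox below 0.01 m and angle between bitbox's own z axis and vertical below 0.15 rad) or (distance of bitbox from where it was at the start of the episode below 0.02 m and angle between bitbox's own z axis and vertical below 0.15 rad))); the robot touches nothing.
It fails at once if the robot touches the supply's case, panel or knobs (more than 1 N) (contact force between any of the fingers, the arm and supply_case above 1 N).
It fails at once if both bumpers are pushed at once ((contact force between the fingers and bumper_left above 0.5 N and contact force between the fingers and bumper_right above 0.5 N) or (contact force between the fingers and bumper_left above 0.5 N and contact force between the arm and bumper_right above 0.5 N) or (contact force between the arm and bumper_left above 0.5 N and contact force between the fingers and bumper_right above 0.5 N) or (contact force between the arm and bumper_left above 0.5 N and contact force between the arm and bumper_right above 0.5 N)).
It fails at once if the supply is lifted or tipped (height (world z) of supply above 0.02 m or angle between supply's own z axis and vertical above 0.2 rad).
It fails at once if a pot is knocked over (angle between any of tin, jar, bitbox's own z axis and vertical above 0.8 rad).
It fails at once if the flux bottle, loupe, pliers or tweezers are moved by more than 25 mm (distance of any of flask, loupe, pliers, tweezers from where it was at the start of the episode above 0.025 m).
It also fails if it takes over 67 s, if anything falls off the work surface, if the arm or the gripper's body presses on something with over 40 N, if the wrist force passes 120 N, or if a joint passes its speed limit or range.

ROBOT

A 6-joint arm with a two-finger parallel gripper is mounted at the origin on the work surface. World frame = base frame: x ahead of the robot, y to its left, z up, the work surface at z = 0. Lengths are in m, angles in degrees, forces in N, time in s.
With the tool pointing down it reaches from about 0.35 to 0.875 m from the base axis. Payload 4.2 kg.
Tool frame: the origin (TCP) lies midway between the tips of the shut fingers; the grasp point (between the pads) lies 19 mm behind it; x points along the fingers, y is the direction in which the jaws open and shut, and the axes are right-handed (so a half turn about x gives the same grasp; the last joint's range is limited). The gripper opens to 87 mm and grips with 3 to 60 N. Pads are 19 mm wide; open, the fingers measure 117 mm over their backs; the gripper's body (75 mm by 190 mm) begins 51 mm behind the grasp point.
Start: joints at [83.629, 22.042, 0.453, 0, -68.411, -14.817], TCP at [0.226, 0.583, 0.223] pointing down, gripper open.
Joint ranges: [-179.83, 179.83], [-69.29, 118.12], [-61.27, 80.66], [-181.25, 117.63], [-171.15, -9.14], [-177.46, 177.46]. Speed limits (degrees/s): [159.86, 159.86, 180, 180, 180, 180].

INTERFACE

Orientations are given as a 3x3 rotation matrix whose columns are the frame's x, y, z axes.
In Python, from station import r gives the robot as it stands.
- The arm moves only by the tool play_rows, never from a script. Its argument "plan" is a list that holds one entry, the list of rows, each a list of 6 numbers: the shift along the tool's x, y, z in cm, then the turn, a rotation vector about the tool's x, y, z in units of 10 degrees (1.0 is 10 degrees). A call has 1 to 5 rows; each row is the pose to reach, as a shift and turn from the pose commanded when the call began, along the tool's axes at that moment; what a row does not reach only later rows make up. A row lasts 1/8 s, in which the tool goes at most 62.5 mm and 10.7 degrees, less where a joint would pass 70% of its speed; a pose out of reach is approached as far as the arm can. A call with a gripper value outside its range is refused whole. "hand" is the opening, from 0 (shut) to 1 (fully open), set as the call begins (left out, the last holds). The fingers move at their own pace and stop on an object; the grip force is fixed at half the most. Time passes only in rows, so rows that repeat a pose let the fingers close. It gives the time, the measured TCP pose, the force and the opening at its end, in the units of the state.
- r.sense(): the state, without advancing time (a new reading comes with each control period).
- r.capture(name): name is "scene" or "top" or "wrist"; returns (picture, depth): 480x640x3 uint8, blue, green, red; 480x640 float32, m along the optical axis (not along the pixel's ray), 0 where there is no reading.
- r.get_calibration(name): a dict with "vfov" (degrees; the focal length in pixels is half the picture's height over the tangent of half this angle, whatever the lens; pixels are square), "cx", "cy" (the principal point, pixels), "rvec" (rotation vector, rad) and "tvec" (3), from world to camera coordinates, as OpenCV has them. Camera axes: x right, y down, z forward; pixel columns grow to the right and rows downward; lengths in m; the calibration is good to about 2 mm. A picture is of the moment at which its call begins: read the wrist's pose just before it. get_calibration takes no time and is no camera call; for the wrist camera it gives the pose at the moment of the call.
- r.finish_job(): hands the job in, once; it reports no verdict.
The state is a dict: "time_s": time; "joints": joint angles; "joint_velocities": joint speeds; "effort": joint torques, N m; "tcp_pos": TCP position; "ee_rot": TCP orientation; "wrist_force": force on the tool from outside, world axes, zero at the start; "moment": the same for the moment, N m; "gripper_width": opening from 0.0 (shut) to 1.0 (fully open).
Only numpy, scipy, OpenCV 4.12 (cv2) and the standard library are available. Lean on these libraries where they do the work, as an engineer would, in place of code of your own. Each camera call takes 0.05 s, during which the arm holds its last target.

## Working session

There is one attempt and no reset: what is moved stays moved. The work goes in short steps, Python scripts to look and compute and a tool call to move; the robot and the scene stay as the last step left them, time stands still between calls to the robot, and variables do not carry over. Pictures are saved under pics/ and viewed, and the job is handed in when it is done.

Besides the shell and the picture viewer there is one more tool, called as name([rows], argument=value, ...), one row to a line, values as JSON. play_rows: Moves the arm, as the interface text tells. Its arguments: {"type":"object","properties":{"plan":{"type":"array","items":{"type":"array","items":{"type":"array","items":{"type":"number"}}}},"hand":{"type":"number"}},"required":["plan"]}

```bash
ls; mkdir -p pics; python3 - <<'E'
from station import r
import cv2
s=r.sense();print(s)
for n in("scene","top","wrist"):
    c=r.get_calibration(n);print(n,c)
    p,d=r.capture(n);cv2.imwrite(f"pics/{n}0.png",p)
E
```

```text
pics
{'time_s': 0.0, 'joints': array([ 8.36304056e+01,  2.20911148e+01,  3.80742407e-01, -2.80895381e-02,
       -6.84113324e+01, -1.48181513e+01]), 'joint_velocities': array([-0.02312195,  0.03594047, -0.07129217,  0.00487955, -0.09060794,
       -0.11705119]), 'effort': array([ 5.03894753e-04, -3.90667105e+01,  1.87406695e+01,  4.21999902e+00,
        1.08646351e-02, -2.01755561e-04]), 'tcp_pos': array([0.22564431, 0.58220854, 0.22146479]), 'ee_rot': array([[-6.88700775e-04, -3.61593048e-01, -9.32335773e-01],
       [-2.06042027e-03, -9.32333502e-01,  3.61593689e-01],
       [-9.99997640e-01,  2.17003338e-03, -1.02934840e-04]]), 'wrist_force': array([-0.62914118, -0.96970347,  1.53739187]), 'moment': array([ 0.02041765, -0.01687832,  0.03064455]), 'gripper_width': 0.9968437539399111}
scene {'vfov': 50.0388305505338, 'cx': 319.2271477817794, 'cy': 240.53353491856063, 'rvec': array([ 0.93364475,  2.55628594, -0.9707083 ]), 'tvec': array([ 0.44559776, -0.25672938,  1.4897252 ])}
top {'vfov': 50.86132809731439, 'cx': 312.4841117036021, 'cy': 238.0806127819751, 'rvec': array([ 2.21832621, -2.17938725,  0.09624245]), 'tvec': array([-0.02347998,  0.57671345,  1.03425069])}
wrist {'vfov': 63.88359427379481, 'cx': 320.5016298111345, 'cy': 243.54431819653536, 'rvec': array([-1.66839414,  2.43573313,  0.35901736]), 'tvec': array([ 0.62477794, -0.03405599,  0.39124447])}
```

View pics/scene0.png

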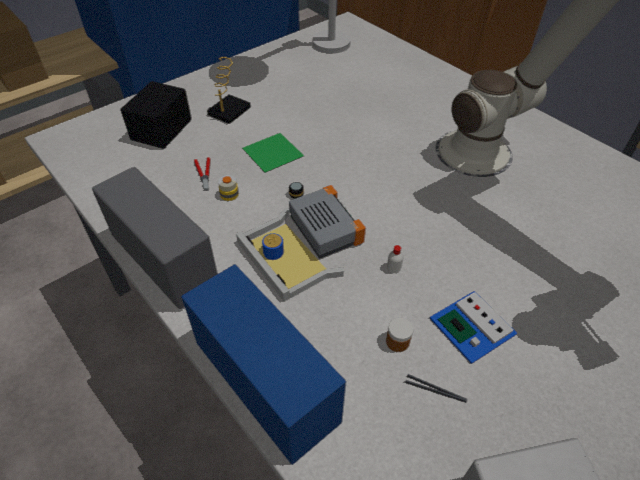

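View pics/top0.png

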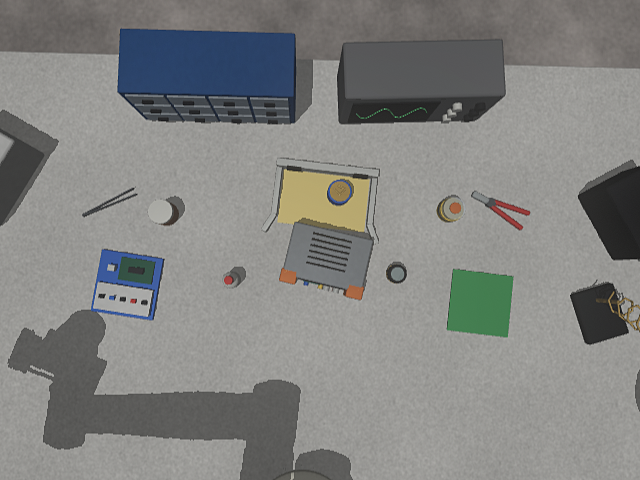

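View pics/wrist0.png

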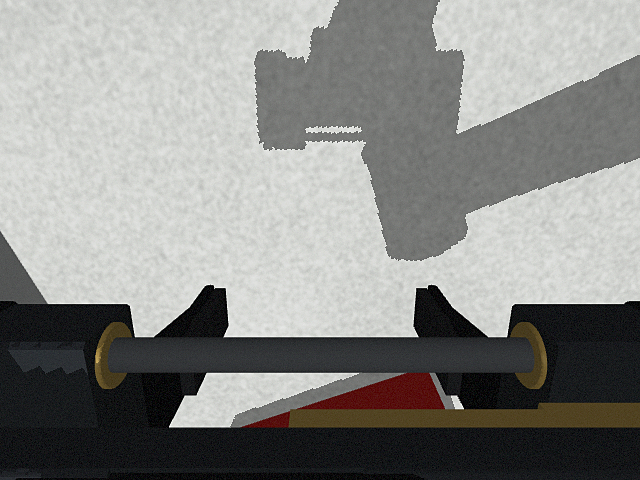

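Top view: the tin is in the bay at (340,190), the mat is at (480,302) to the right of the lane, the bumpers are at (288,276) and (356,291), the loupe is at (397,272) and the flask at (232,278). The bitbox is at (450,207) and the jar at (163,211). Next I'll measure them.

```bash
cat > h.py <<'E'
import numpy as np, cv2
def cam(c):
    f=240/np.tan(np.radians(c['vfov'])/2)
    R=cv2.Rodrigues(np.array(c['rvec']))[0]
    return f,c['cx'],c['cy'],R,np.array(c['tvec']).ravel()
def onz(c,uv,z):
    f,cx,cy,R,t=cam(c);uv=np.atleast_2d(np.array(uv,float))
    d=np.c_[(uv[:,0]-cx)/f,(uv[:,1]-cy)/f,np.ones(len(uv))]@R
    o=-R.T@t
    return o+d*((z-o[2])/d[:,2])[:,None]
def proj(c,P):
    f,cx,cy,R,t=cam(c);q=np.atleast_2d(P)@R.T+t
    return np.c_[f*q[:,0]/q[:,2]+cx,f*q[:,1]/q[:,2]+cy]
def cloud(c,d):
    f,cx,cy,R,t=cam(c);v,u=np.mgrid[0:480,0:640]
    q=np.stack([(u-cx)/f*d,(v-cy)/f*d,d],-1)
    return (q-t)@R
def blobs(mask,amin=15):
    n,l,s,ce=cv2.connectedComponentsWithStats(mask.astype(np.uint8))
    return [(l==i,s[i,4],ce[i]) for i in range(1,n) if s[i,4]>=amin]
E
python3 - <<'E'
from station import r
from h import *
np.set_printoptions(precision=4,suppress=True)
c=r.get_calibration("top");p,d=r.capture("top")
P=cloud(c,d);hsv=cv2.cvtColor(p,cv2.COLOR_BGR2HSV)
H,S,V=[hsv[...,i].astype(int) for i in range(3)]
print("bench z",np.median(P[300:330,200:260,2]))
def rep(n,m):
    for b,a,ce in blobs(m):
        q=P[b&(d>0)]
        print(n,a,ce,np.median(q,0),"z95",np.percentile(q[:,2],95), q.min(0)[:2],q.max(0)[:2])
roi=np.zeros((480,640),bool);roi[140:350,70:560]=1
rep("green",roi&(H>50)&(H<75)&(S>120)&(V>80))
rep("orange",roi&(H>5)&(H<14)&(S>150)&(V>120))
rep("yellow",roi&(H>18)&(H<32)&(S>60)&(V>120))
rep("blue",roi&(H>100)&(H<125)&(S>120))
rep("brass",roi[...]&(H>=12)&(H<22)&(S>110))
rep("red",roi&((H<4)|(H>175))&(S>120))
# heights: objects
h=roi&(P[...,2]>0.012)
for b,a,ce in blobs(h,30):
    q=P[b];top=q[q[:,2]>np.percentile(q[:,2],95)-0.004]
    print("obj",a,ce,"z",np.percentile(q[:,2],95),"topmid",(top.min(0)+top.max(0))/2,q.min(0)[:2],q.max(0)[:2])
x=p[150:320,220:420];cv2.imwrite("pics/crop.png",cv2.resize(x,None,fx=4,fy=3.5*1,interpolation=cv2.INTER_CUBIC)[:600])
E
```

```text
bench z -0.0005065399744699985
green 64 [451.0156 294.4688] [ 0.464  -0.3086  0.0035] z95 0.006499641953164205 [ 0.4016 -0.3265] [ 0.5159 -0.3017]
green 102 [508.5392 308.1078] [ 0.4362 -0.4322  0.0031] z95 0.006446688410640063 [ 0.3782 -0.4409] [ 0.505  -0.4114]
green 19 [489.     333.4737] [ 0.384  -0.3905  0.0033] z95 0.006707351812880578 [ 0.3805 -0.4065] [ 0.386  -0.3713]
orange 81 [455.037 207.642] [ 0.6415 -0.3013  0.0555] z95 0.0582844295433855 [ 0.6328 -0.3126] [ 0.6522 -0.2905]
orange 176 [287.6761 276.1477] [0.4976 0.0352 0.0595] z95 0.06216762012720772 [0.4839 0.0211] [0.5135 0.0531]
orange 178 [354.3876 292.    ] [ 0.4681 -0.0974  0.0595] z95 0.0624644517070893 [ 0.4561 -0.115 ] [ 0.48   -0.0811]
yellow 3804 [321.3375 200.1838] [ 0.656  -0.0252  0.0001] z95 0.003410068487116567 [ 0.5951 -0.133 ] [0.7252 0.0624]
yellow 308 [339.4448 190.9513] [ 0.6734 -0.0659  0.0428] z95 0.0461052406211179 [ 0.6543 -0.0864] [ 0.6929 -0.047 ]
yellow 52 [445.5962 214.25  ] [ 0.6259 -0.2841  0.0325] z95 0.04910002032782808 [ 0.6183 -0.3085] [ 0.6586 -0.2771]
yellow 16 [319.5 286.5] [ 0.477 
[... 1413 characters left out ...]
.3253] [0.6655 0.0096]
obj 608 [162.3553 212.4128] z 0.05830466285095925 topmid [0.577  0.1643 0.562 ] [0.5082 0.0096] [0.6461 0.3196]
obj 49 [111.0408 267.898 ] z 0.021571232331003182 topmid [0.5076 0.4017 0.0205] [0.4994 0.3941] [0.5139 0.4097]
obj 315 [396.073 273.927] z 0.033299202887765056 topmid [ 0.5063 -0.0978  0.5495] [ 0.4864 -0.2087] [0.524  0.0096]
obj 102 [134.6078 270.4706] z 0.01965437772552856 topmid [0.5033 0.1882 0.5428] [0.4959 0.0096] [0.5126 0.3744]
obj 245 [230.9184 279.8571] z 0.07452612857647554 topmid [0.4881 0.1523 0.0741] [0.4712 0.1356] [0.5037 0.1683]
obj 1507 [122.7605 299.2256] z 0.021583211945631234 topmid [0.4603 0.2221 0.5437] [0.4101 0.0096] [0.5082 0.4355]
```

View pics/crop.png

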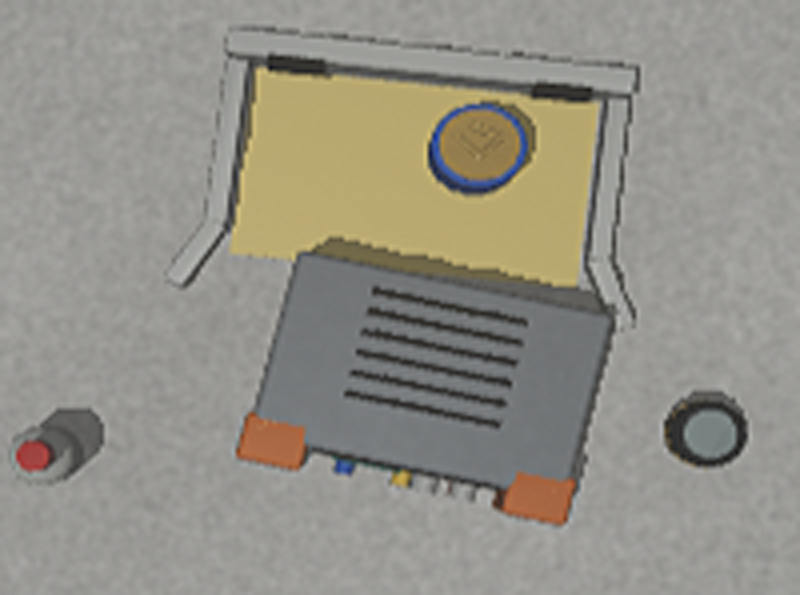

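```bash
cat > see.py <<'E'
from station import r
from h import *
np.set_printoptions(precision=4,suppress=True)
def supply(c,p):
    hsv=cv2.cvtColor(p,cv2.COLOR_BGR2HSV).astype(int);H,S,V=hsv[...,0],hsv[...,1],hsv[...,2]
    m=(H>4)&(H<15)&(S>140)&(V>90); m[:225]=0;m[:,:240]=0;m[:,430:]=0
    return m
E
python3 - <<'E'
from see import *
c=r.get_calibration("top");p,d=r.capture("top")
P=cloud(c,d);hsv=cv2.cvtColor(p,cv2.COLOR_BGR2HSV)
H,S,V=[hsv[...,i].astype(int) for i in range(3)]
def rect(name,m,z):
    m=m.astype(np.uint8); cn=max(cv2.findContours(m,0,2)[0],key=cv2.contourArea)
    xy=onz(c,cn[:,0],z)[:,:2]
    R=cv2.minAreaRect((xy*1000).astype(np.float32));print(name,R);print(cv2.boxPoints(R))
g=(H>45)&(H<80)&(S>80);g[:,:400]=0;g[:,540:]=0
rect("mat",g,0.004)
z=P[...,2]
b=(z>.028)&(z<.04)&(P[...,0]>.68)&(P[...,0]<.80)&(abs(P[...,1]+.03)<.14);b[:,:260]=0;b[:,395:]=0;b[185:]=0
rect("bar",b,.034)
ra=(z>.016)&(z<.028)&(P[...,0]<.72);ra[:,:255]=0;ra[:,395:]=0;ra[:165]=0;ra[245:]=0
for bb,a,ce in blobs(ra,20):
    q=P[bb];print("rail",a,ce,q.min(0),q.max(0)); 
    for x in np.arange(.56,.72,.02):
        k=q[abs(q[:,0]-x)<.006]
        if len(k): print("  ",x,k[:,1].min(),k[:,1].max())
for bb,a,ce in blobs(supply(c,p)&(abs(z-.06)<.006)):
    cn=max(cv2.findContours(bb.astype(np.uint8),0,2)[0],key=cv2.contourArea)
    print("bump",a,onz(c,ce,.06), cv2.minAreaRect((onz(c,cn[:,0],.06)[:,:2]*1000).astype(np.float32)))
y=(H>18)&(H<32)&(S>60)&(V>120)
y[:160]=0;y[245:]=0;y[:,:260]=0;y[:,390:]=0
ys,xs=np.nonzero(y)
# tin rim ellipse
t=(d>0)&(z>.036)&(z<.05);t[:175]=0;t[210:]=0;t[:,:322]=0;t[:,360:]=0
cn=max(cv2.findContours(t.astype(np.uint8),0,2)[0],key=cv2.contourArea)
print("tin",cv2.minEnclosingCircle((onz(c,cn[:,0],.042)[:,:2]*1000).astype(np.float32)))
for n,u,zt in(("loupe",(396,273),.031),):
    print(n,onz(c,u,zt))
E
```

```text
mat ((448.2021179199219, -369.828857421875), (129.64202880859375, 128.513671875), 83.98917388916016)
[[ 377.5107 -427.5648]
 [ 505.3178 -441.0222]
 [ 518.8935 -312.093 ]
 [ 391.0864 -298.6355]]
bar ((721.27783203125, -41.426841735839844), (212.7704315185547, 21.135990142822266), 84.4659194946289)
[[ 700.4995 -146.297 ]
 [ 721.537  -148.3354]
 [ 742.0562   63.4434]
 [ 721.0187   65.4817]]
rail 370 [273.5568 201.2838] [0.5896 0.0551 0.0162] [0.7184 0.0944 0.027 ]
   0.6000000000000001 0.0759116710728263 0.0943706436618545
   0.6200000000000001 0.06387412534338205 0.08226851025590971
   0.6400000000000001 0.06182212927583639 0.07244574552296423
   0.6600000000000001 0.06042852736601751 0.07097752624555935
   0.6800000000000002 0.058508578840550676 0.06927901494560178
   0.7000000000000002 0.056872846514111654 0.06753726108292266
rail 51 [333.8824 172.7451] [ 0.7111 -0.094   0.0163] [ 0.719  -0.0161  0.0276]
rail 402 [371.8731 210.2662] [ 0.5667 -0.1503  0.0161] [ 0.7085 -0.1266  0.0277]
   0.5800000000000001 -0.14822793090654052 -0.13378785768263513
   0.6000000000000001 -0.14151324537720553 -0.12732696528625304
   0.6200000000000001 -0.13925742079032669 -0.1267116185996555
   0.6400000000000001 -0.14120217914724345 -0.12884141800226417
   0.6600000000000001 -0.14287527110087717 -0.13054586545102725
   0.6800000000000002 -0.14500520366878597 -0.13243363077333906
   0.7000000000000002 -0.1468891494324184 -0.1344942906241455
bump 185 [[0.4975 0.0361 0.06  ]] ((498.4857177734375, 35.23199462890625), (32.420616149902344, 24.572561264038086), 76.9556655883789)
bump 183 [[ 0.4682 -0.0977  0.06  ]] ((469.3354187011719, -97.32185363769531), (32.46849060058594, 24.893142700195312), 78.00080871582031)
tin ((672.3497314453125, -66.0083236694336), 25.104534149169922)
loupe [[ 0.5073 -0.1864  0.031 ]]
```

```bash
cat > go.py <<'E'
import sys
from see import *
# usage go.py x y z yawdeg_of_tool_y   -> shift (cm) and turn units in tool axes, tool kept pointing down
x,y,z,a=map(float,sys.argv[1:5])
s=r.sense();R=np.array(s['ee_rot'])
ty=np.array([np.cos(np.radians(a)),np.sin(np.radians(a)),0]);tx=np.array([0,0,-1.])
T=np.c_[tx,ty,np.cross(tx,ty)]
print("t",s['time_s'],"tcp",s['tcp_pos'],"F",s['wrist_force'],"w",s['gripper_width'],"j6",s['joints'][5])
print("shift",np.round(R.T@(np.array([x,y,z])-s['tcp_pos'])*100,2),"turn",np.round(np.degrees(cv2.Rodrigues(R.T@T)[0].ravel())/10,2))
E
python3 go.py .672 -.066 .16 -95.5
```

```text
t 0.25 tcp [0.2258 0.5825 0.2221] F [ 0.0424 -0.1821 -0.2124] w 0.9998071550161413 j6 -14.816481045748437
shift [  6.25  44.33 -65.05] turn [-1.57  0.   -0.01]
```

play_rows([
  [[2, 17.5, -25.5, -1.57, 0, 0], [2, 17.5, -25.5, -1.57, 0, 0], [2, 17.5, -25.5, -1.57, 0, 0], [2, 17.5, -25.5, -1.57, 0, 0], [2, 17.5, -25.5, -1.57, 0, 0]],
], hand=0.75)

```text
time_s: 0.88
tcp_pos: [0.4012, 0.3256, 0.2026]
ee_rot: [[0.0, -0.095, -0.995], [0.0, -0.995, 0.095], [-1.0, -0.0, -0.0]]
wrist_force: [0.7, 0.3, -0.2]
gripper_width: 0.754
```

```bash
python3 go.py .672 -.066 .13 -95.5
```

```text
t 0.875 tcp [0.4012 0.3256 0.2026] F [ 0.746   0.2569 -0.1616] w 0.754032288822962 j6 27.444865783761674
shift [  7.26  36.4  -30.69] turn [ 0. -0.  0.]
```

play_rows([
  [[3, 20, -16.5, 0, 0, 0], [3, 20, -16.5, 0, 0, 0], [3, 20, -16.5, 0, 0, 0], [3, 20, -16.5, 0, 0, 0], [3, 20, -16.5, 0, 0, 0]],
])

```text
time_s: 1.5
tcp_pos: [0.5465, 0.1093, 0.1716]
ee_rot: [[-0.001, -0.101, -0.995], [-0.001, -0.995, 0.101], [-1.0, 0.001, 0.001]]
wrist_force: [0.7, 1.5, -0.4]
gripper_width: 0.752
```

play_rows([
  [[4.3, 16.4, -14.2, 0, 0, 0], [4.3, 16.4, -14.2, 0, 0, 0], [4.3, 16.4, -14.2, 0, 0, 0], [4.3, 16.4, -14.2, 0, 0, 0], [4.3, 16.4, -14.2, 0, 0, 0]],
])

```text
time_s: 2.12
tcp_pos: [0.6714, -0.0658, 0.1279]
ee_rot: [[-0.002, -0.098, -0.995], [-0.0, -0.995, 0.098], [-1.0, 0.0, 0.002]]
wrist_force: [0.3, 0.6, -0.0]
gripper_width: 0.75
```

```bash
python3 go.py .672 -.066 .012 -95.5; python3 - <<'E'
from see import *
p,d=r.capture("wrist");cv2.imwrite("pics/w1.png",p)
c=r.get_calibration("wrist")
print(proj(c,[[.672,-.066,.042],[.672,-.066,0]]))
E
```

```text
t 2.125 tcp [ 0.6714 -0.0658  0.1279] F [ 0.2783  0.6371 -0.0377] w 0.7496292762315908 j6 76.25776326938781
shift [11.59  0.01 -0.09] turn [-0.01  0.01 -0.  ]
[[323.2741 249.6481]
 [322.8968 233.1592]]
```

View pics/w1.png

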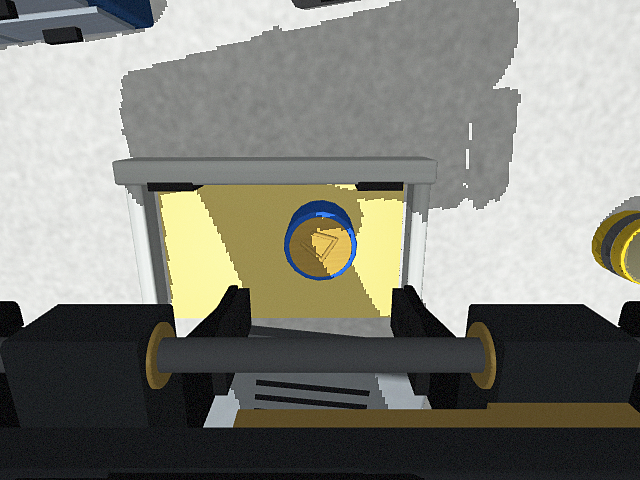

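The wrist view shows the tin top at (320,246), matching its projected position of (323,250). Descending to grip.

play_rows([
  [[5, 0, 0, 0, 0, 0], [9, 0, 0, 0, 0, 0], [11.6, 0, 0, 0, 0, 0], [11.6, 0, 0, 0, 0, 0], [11.6, 0, 0, 0, 0, 0]],
])

```text
time_s: 2.8
tcp_pos: [0.6722, -0.0632, 0.0154]
ee_rot: [[0.003, -0.094, -0.996], [-0.0, -0.996, 0.094], [-1.0, -0.0, -0.003]]
wrist_force: [0.1, 0.1, 1.1]
gripper_width: 0.75
```

play_rows([
  [[0, 0, 0, 0, 0, 0], [0, 0, 0, 0, 0, 0], [0, 0, 0, 0, 0, 0], [0, 0, 0, 0, 0, 0], [0, 0, 0, 0, 0, 0]],
], hand=0.3)

```text
time_s: 3.42
tcp_pos: [0.6717, -0.0643, 0.0148]
ee_rot: [[0.001, -0.095, -0.995], [-0.0, -0.995, 0.095], [-1.0, 0.0, -0.001]]
wrist_force: [-1.5, 0.3, 5.3]
gripper_width: 0.565
```

```bash
python3 go.py .448 -.370 .13 -95.5
```

```text
t 3.425 tcp [ 0.6717 -0.0643  0.0148] F [-1.5308  0.2681  5.2847] w 0.5652687133781811 j6 76.2694571193145
shift [-11.55  32.56  19.33] turn [ 0.   -0.01 -0.  ]
```

play_rows([
  [[-3, 0, 0, 0, 0, 0], [-8, 0, 0, 0, 0, 0], [-11.5, 3, 2, 0, 0, 0], [-11.5, 7, 4.4, 0, 0, 0], [-11.5, 12, 7.4, 0, 0, 0]],
])

```text
time_s: 4.05
tcp_pos: [0.5853, -0.177, 0.1284]
ee_rot: [[0.001, -0.095, -0.996], [0.0, -0.996, 0.095], [-1.0, -0.001, -0.0]]
wrist_force: [-0.2, -0.8, -1.5]
gripper_width: 0.568
```

play_rows([
  [[0, 5, 3, 0, 0, 0], [0, 10, 6, 0, 0, 0], [0, 15, 9, 0, 0, 0], [0, 18.5, 11, 0, 0, 0], [0, 20.5, 12, 0, 0, 0]],
])

```text
time_s: 4.68
tcp_pos: [0.4449, -0.3706, 0.1278]
ee_rot: [[-0.001, -0.098, -0.995], [0.001, -0.995, 0.098], [-1.0, -0.001, 0.001]]
wrist_force: [0.2, 0.3, -1.3]
gripper_width: 0.567
```

```bash
python3 go.py .448 -.370 .019 -95.5
```

```text
t 4.675 tcp [ 0.4449 -0.3706  0.1278] F [ 0.2132  0.2608 -1.3161] w 0.5669605815223393 j6 108.15998037273265
shift [10.88 -0.08 -0.32] turn [-0.01  0.01  0.  ]
```

play_rows([
  [[5, 0, -0.3, 0, 0, 0], [9, 0, -0.3, 0, 0, 0], [10.3, 0, -0.3, 0, 0, 0], [10.8, 0, -0.3, 0, 0, 0], [10.8, 0, -0.3, 0, 0, 0]],
])

```text
time_s: 5.3
tcp_pos: [0.4508, -0.3699, 0.0215]
ee_rot: [[0.002, -0.095, -0.995], [-0.001, -0.995, 0.095], [-1.0, 0.001, -0.002]]
wrist_force: [-0.1, 0.1, -0.6]
gripper_width: 0.57
```

```bash
python3 go.py .448 -.370 .019 -95.5
```

```text
t 5.3 tcp [ 0.4508 -0.3699  0.0215] F [-0.0522  0.1429 -0.6042] w 0.5695056825167646 j6 107.97584662979396
shift [0.25 0.04 0.28] turn [ 0.   -0.01 -0.  ]
```

play_rows([
  [[0.1, 0, 0, 0, 0, 0], [0.2, 0, 0, 0, 0, 0], [0.2, 0, 0, 0, 0, 0]],
])

```text
time_s: 5.68
tcp_pos: [0.4501, -0.3696, 0.019]
ee_rot: [[0.001, -0.096, -0.995], [-0.0, -0.995, 0.096], [-1.0, 0.0, -0.001]]
wrist_force: [0.4, 0.1, -1.1]
gripper_width: 0.567
```

play_rows([
  [[0, 0, 0, 0, 0, 0], [0, 0, 0, 0, 0, 0], [0, 0, 0, 0, 0, 0], [-5, 0, 0, 0, 0, 0], [-11, 0, 0, 0, 0, 0]],
], hand=0.85)

```text
time_s: 6.3
tcp_pos: [0.4491, -0.3692, 0.1285]
ee_rot: [[-0.003, -0.096, -0.995], [0.001, -0.995, 0.096], [-1.0, -0.001, 0.004]]
wrist_force: [0.5, -1.1, -0.3]
gripper_width: 0.845
```

```bash
python3 - <<'E'
from see import *
p,d=r.capture("top");cv2.imwrite("pics/t2.png",p)
p,d=r.capture("wrist");cv2.imwrite("pics/w2.png",p)
E
python3 go.py .40 .02 .10 -90
```

```text
t 6.4 tcp [ 0.4541 -0.3722  0.1362] F [ 1.3193 -0.0139  1.129 ] w 0.847597413607353 j6 107.97763531234826
shift [  3.23 -38.56   9.12] turn [-0.54 -0.08 -0.04]
```

View pics/t2.png

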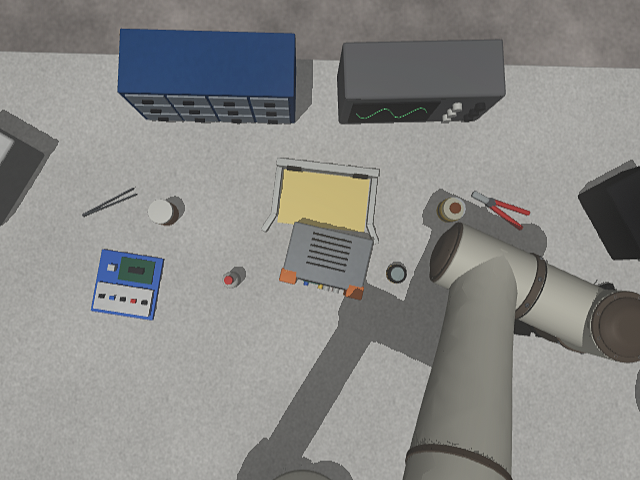

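View pics/w2.png

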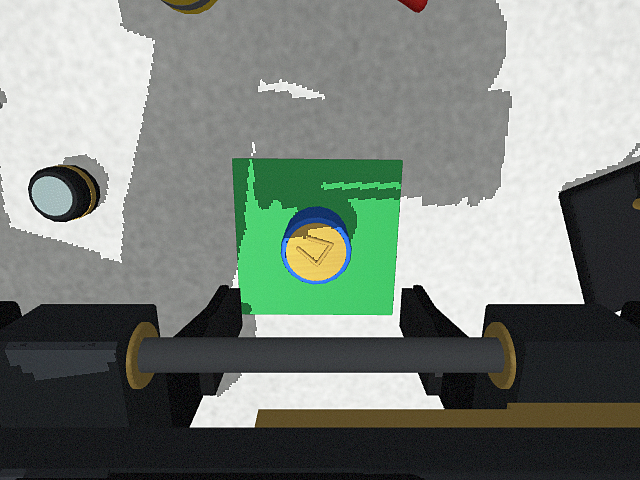

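Tin stands in the middle of the mat (wrist view, tin top (316,252); mat spans about 235–402 × 158–315). Next I'll shut the gripper and go to the left bumper.

```bash
cat > gb.py <<'E'
import sys,subprocess
from see import *
O=np.array([.7108,-.0400]);A=-.0955
EX=np.array([np.cos(A),np.sin(A)]);EY=np.array([-EX[1],EX[0]])
def w(b): return O+b[0]*EX+b[1]*EY
def tob(P): q=np.atleast_2d(P)[:,:2]-O; return np.c_[q@EX,q@EY]
if __name__=="__main__":
    x,y,z=map(float,sys.argv[1:4]);q=w((x,y))
    print("bay tcp",tob(r.sense()['tcp_pos']))
    subprocess.run(["python3","go.py",str(q[0]),str(q[1]),str(z),"-95.5"])
E
python3 gb.py -.31 0 .15; python3 gb.py -.27 .062 .022
```

```text
t 6.4 tcp [ 0.4541 -0.3722  0.1362] F [ 1.3193 -0.0139  1.129 ] w 0.847597413607353 j6 107.97763531234826
shift [ -1.74 -35.51   8.55] turn [ 0.01 -0.08 -0.04]
bay tcp [[-0.2238 -0.3551]]
t 6.4 tcp [ 0.4541 -0.3722  0.1362] F [ 1.3193 -0.0139  1.129 ] w 0.847597413607353 j6 107.97763531234826
shift [ 11.07 -41.8    4.72] turn [ 0.01 -0.08 -0.04]
bay tcp [[-0.2238 -0.3551]]
```

play_rows([
  [[0, -6, 2, 0, 0, 0], [-1, -12, 4, 0, 0, 0], [-1, -18, 6, 0, 0, 0], [-1, -24, 8, 0, 0, 0], [-1, -30, 8.5, 0, 0, 0]],
], hand=0)

```text
time_s: 7.02
tcp_pos: [0.393, -0.0626, 0.1388]
ee_rot: [[0.001, -0.096, -0.995], [0.0, -0.995, 0.096], [-1.0, -0.0, -0.001]]
wrist_force: [0.8, 0.7, 0.0]
gripper_width: 0.365
```

play_rows([
  [[0, -5.5, 0, 0, 0, 0], [0, -5.5, 0, 0, 0, 0], [0, -5.5, 0, 0, 0, 0], [0, -5.5, 0, 0, 0, 0]],
])

```text
time_s: 7.52
tcp_pos: [0.399, -0.0104, 0.1384]
ee_rot: [[-0.0, -0.098, -0.995], [-0.0, -0.995, 0.098], [-1.0, 0.0, 0.0]]
wrist_force: [-0.6, -0.1, -0.1]
gripper_width: 0.015
```

```bash
cat > look.py <<'E'
import sys
from gb import *
c=r.get_calibration("wrist");p,d=r.capture("wrist")
n=sys.argv[1];cv2.imwrite(f"pics/{n}.png",p)
hsv=cv2.cvtColor(p,cv2.COLOR_BGR2HSV).astype(int);H,S,V=hsv[...,0],hsv[...,1],hsv[...,2]
P=cloud(c,d);B=tob(P.reshape(-1,3)).reshape(480,640,2)
m=(H>4)&(H<15)&(S>140)&(V>60)&(abs(P[...,2]-.06)<.006)&(B[...,0]>-.3)&(abs(B[...,1])<.15)
out=[]
for bb,a,ce in blobs(m,60):
    cn=max(cv2.findContours(bb.astype(np.uint8),0,2)[0],key=cv2.contourArea)
    q=tob(onz(c,cn[:,0],.06));R=cv2.minAreaRect((q*1000).astype(np.float32))
    ct=tob(onz(c,ce,.06))[0]
    print("bumper px",ce,"area",a,"bay",ct,"rect",R, "zmed",np.median(P[bb][:,2])); out.append((a,ct))
out=sorted(out,key=lambda o:-o[0])[:2]
if len(out)==2:
    L,Rr=sorted([o[1] for o in out],key=lambda q:-q[1])
    v=L-Rr;yaw=np.arctan2(-v[0],v[1]);ex=np.array([np.cos(yaw),np.sin(yaw)]);ey=np.array([-ex[1],ex[0]])
    ct=(L+Rr)/2+.055*ex
    # shift: bumper top's visible centre is taken as x=-55
    print("dist",np.hypot(*v),"yaw",yaw,"centre",ct)
    for nm,q in (("back_left",(.055,.08)),("back_right",(.055,-.08)),("frontL",(-.069,.07)),("frontR",(-.069,-.07))):
        print(nm,ct+q[0]*ex+q[1]*ey)
E
python3 look.py w3; python3 gb.py -.27 .062 .022
```

```text
bumper px [225.9084 107.9514] area 1605 bay [-0.2217  0.0557] rect ((-218.2895965576172, 54.9173469543457), (33.69634246826172, 26.942251205444336), 83.02552795410156) zmed 0.05906781133633737
bumper px [451.6222 135.8622] area 1821 bay [-0.2377 -0.0785] rect ((-233.91000366210938, -77.5322265625), (34.185447692871094, 27.42093276977539), 83.23250579833984) zmed 0.05906474391943387
dist 0.1352505420931885 yaw -0.1189248329098976 centre [-0.1751 -0.0179]
back_left [-0.111  0.055]
back_right [-0.13   -0.1039]
frontL [-0.2353  0.0598]
frontR [-0.2519 -0.0792]
t 7.575 tcp [ 0.3991 -0.0105  0.1384] F [ 0.0246  0.3454 -0.7593] w 0.008799288221116815 j6 62.28513542103204
shift [11.64 -6.25 -4.3 ] turn [-0.01  0.   -0.  ]
bay tcp [[-0.3131 -0.0004]]
```

View pics/w3.png

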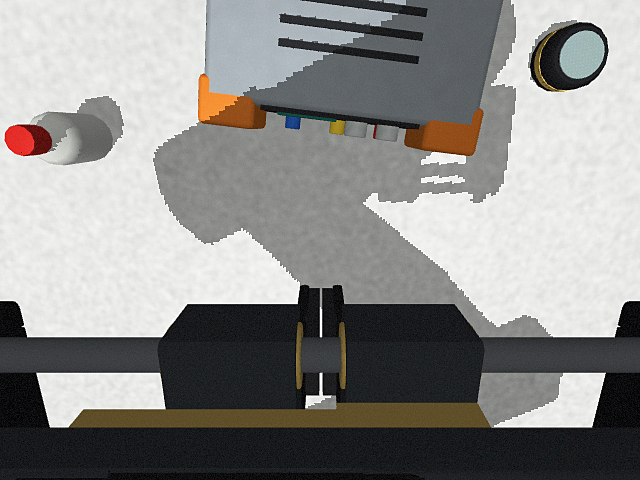

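The wrist view shows both bumpers at (226,108) and (452,136), and the supply pose agrees with the top view within 2 mm. Going down behind the left bumper.

```bash
sed -i 's|out.append((a,ct))|out.append((a,np.array(R[0])/1000))|' look.py; sed -i 's/^    # shift.*//' look.py
```

play_rows([
  [[3, -3, -2, 0, 0, 0], [6, -6.2, -3.5, 0, 0, 0], [9, -6.2, -4.2, 0, 0, 0], [11.6, -6.2, -4.2, 0, 0, 0], [11.6, -6.2, -4.2, 0, 0, 0]],
])

```text
time_s: 8.2
tcp_pos: [0.4457, 0.0466, 0.0209]
ee_rot: [[-0.005, -0.098, -0.995], [-0.002, -0.995, 0.098], [-1.0, 0.003, 0.005]]
wrist_force: [0.4, 0.1, 0.6]
gripper_width: 0.006
```

```bash
python3 gb.py -.241 .062 .022
```

```text
t 8.2 tcp [0.4457 0.0466 0.0209] F [0.362  0.0737 0.579 ] w 0.005643799259242723 j6 57.53096843004258
shift [-0.13 -0.12 -3.11] turn [-0.01  0.03 -0.02]
bay tcp [[-0.2722  0.0609]]
```

play_rows([
  [[0, 0, -1.5, 0, 0, 0], [0, 0, -2.5, 0, 0, 0], [0, 0, -3.0, 0, 0, 0], [0, 0, -3.3, 0, 0, 0], [0, 0, -3.6, 0, 0, 0]],
])

```text
time_s: 8.82
tcp_pos: [0.4808, 0.0448, 0.0229]
ee_rot: [[-0.004, -0.097, -0.995], [-0.0, -0.995, 0.097], [-1.0, 0.0, 0.004]]
wrist_force: [-9.7, 7.4, 5.5]
gripper_width: 0.002
```

play_rows([
  [[0, 0, -0.25, 0, 0, 0], [0, 0, -0.5, 0, 0, 0], [0, 0, -0.5, 0, 0, 0]],
])

```text
time_s: 9.2
tcp_pos: [0.4846, 0.045, 0.0227]
ee_rot: [[-0.006, -0.097, -0.995], [0.0, -0.995, 0.097], [-1.0, 0.0, 0.006]]
wrist_force: [-11.3, 9.9, 5.1]
gripper_width: 0.006
```

```bash
python3 gb.py -.241 .062 .022
```

```text
t 9.2 tcp [0.4846 0.045  0.0227] F [-11.307    9.9367   5.1336] w 0.0061401307824090375 j6 60.284798193831584
shift [0.07 0.11 0.77] turn [-0.01  0.03 -0.  ]
bay tcp [[-0.2333  0.063 ]]
```

play_rows([
  [[0, 0, 2, 0, 0, 0], [-3, 3, 5, 0, 0, 0], [-7, 6, 7, 0, 0, 0], [-11.5, 6.3, 7.8, 0, 0, 0], [-11.5, 6.3, 7.8, 0, 0, 0]],
])

```text
time_s: 9.82
tcp_pos: [0.4068, -0.0105, 0.1418]
ee_rot: [[0.011, -0.096, -0.995], [0.003, -0.995, 0.096], [-1.0, -0.004, -0.01]]
wrist_force: [0.2, -0.2, -0.2]
gripper_width: 0.003
```

```bash
python3 look.py w4; python3 gb.py -.29 -.083 .022
```

```text
bumper px [226.2082 103.5371] area 1374 bay [-0.2105  0.0577] rect ((-207.40255737304688, 55.822086334228516), (34.08415222167969, 27.030136108398438), 79.08020782470703) zmed 0.058987413721083085
bumper px [444.2319 123.0435] area 69 bay [-0.2216 -0.0735] rect ((-221.2767333984375, -75.44451904296875), (1.7294256687164307, 21.226882934570312), 0.006287591531872749) zmed 0.059176605712976886
bumper px [446.8454 144.3383] area 1960 bay [-0.2341 -0.0762] rect ((-231.41835021972656, -75.32582092285156), (34.04459762573242, 27.418407440185547), 79.6014175415039) zmed 0.059041436167733094
dist 0.13332866114968045 yaw -0.1811132824478136 centre [-0.1653 -0.0197]
back_left [-0.0968  0.0491]
back_right [-0.1256 -0.1083]
frontL [-0.2206  0.0616]
frontR [-0.2458 -0.0761]
t 9.875 tcp [ 0.4056 -0.0106  0.1398] F [-0.2094 -0.6927 -0.1845] w 0.006255291222485818 j6 62.78089696363687
shift [11.76  8.35 -1.6 ] turn [-0.   -0.03  0.02]
bay tcp [[-0.3066  0.0002]]
```

play_rows([
  [[3, 3, 0, 0, 0, 0], [6, 6, 0.5, 0, 0, 0], [9, 8, 0.5, 0, 0, 0], [11.8, 8, 0.5, 0, 0, 0], [11.8, 8, 0.5, 0, 0, 0]],
])

```text
time_s: 10.5
tcp_pos: [0.3896, -0.0906, 0.0174]
ee_rot: [[-0.007, -0.097, -0.995], [-0.001, -0.995, 0.097], [-1.0, 0.002, 0.007]]
wrist_force: [0.2, 0.1, -0.4]
gripper_width: 0.007
```

```bash
python3 gb.py -.20 -.078 .022
```

```text
t 10.5 tcp [ 0.3896 -0.0906  0.0174] F [ 0.2277  0.0798 -0.4416] w 0.007204309755159776 j6 74.02427148455243
shift [ -0.53  -0.31 -11.49] turn [-0.    0.04 -0.01]
bay tcp [[-0.3149 -0.081 ]]
```

play_rows([
  [[-0.4, -0.3, -2.5, 0, 0, 0], [-0.4, -0.3, -4.5, 0, 0, 0], [-0.4, -0.3, -5.5, 0, 0, 0], [-0.4, -0.3, -6.0, 0, 0, 0], [-0.4, -0.3, -6.6, 0, 0, 0]],
])

```text
time_s: 11.12
tcp_pos: [0.4484, -0.094, 0.0225]
ee_rot: [[-0.019, -0.099, -0.995], [-0.001, -0.995, 0.099], [-1.0, 0.003, 0.018]]
wrist_force: [-13.4, -1.0, 7.7]
gripper_width: 0.001
```

play_rows([
  [[0, 0, -0.7, 0, 0, 0], [0, 0, -1.4, 0, 0, 0], [0, 0, -2.1, 0, 0, 0], [0, 0, -2.8, 0, 0, 0], [0, 0, -3.5, 0, 0, 0]],
])

```text
time_s: 11.75
tcp_pos: [0.4862, -0.0976, 0.0226]
ee_rot: [[-0.013, -0.097, -0.995], [-0.001, -0.995, 0.097], [-1.0, 0.002, 0.013]]
wrist_force: [-7.3, -2.7, 1.5]
gripper_width: 0.006
```

```bash
python3 gb.py -.20 -.078 .022
```

```text
t 11.75 tcp [ 0.4862 -0.0976  0.0226] F [-7.3401 -2.6697  1.4978] w 0.005515765998120828 j6 77.06256482169518
shift [ 0.03 -0.08 -1.81] turn [-0.01  0.07 -0.01]
bay tcp [[-0.2181 -0.0788]]
```

play_rows([
  [[0, 0, -0.6, 0, 0, 0], [0, 0, -1.2, 0, 0, 0], [0, 0, -1.6, 0, 0, 0], [0, 0, 1, 0, 0, 0], [-4, -2, 5, 0, 0, 0]],
])

```text
time_s: 12.38
tcp_pos: [0.4423, -0.0724, 0.0618]
ee_rot: [[-0.007, -0.098, -0.995], [-0.001, -0.995, 0.098], [-1.0, 0.002, 0.007]]
wrist_force: [-0.2, 0.9, 2.0]
gripper_width: 0.006
```

play_rows([
  [[-4, -3, 3, 0, 0, 0], [-7.5, -6, 5, 0, 0, 0], [-7.5, -6, 5, 0, 0, 0]],
])

```text
time_s: 12.75
tcp_pos: [0.4012, -0.0055, 0.1417]
ee_rot: [[0.007, -0.091, -0.996], [0.003, -0.996, 0.091], [-1.0, -0.004, -0.007]]
wrist_force: [-0.4, -0.3, -0.6]
gripper_width: 0.002
```

```bash
python3 look.py w5; python3 gb.py -.27 .07 .022
```

```text
bumper px [466.648   30.7694] area 2199 bay [-0.1776 -0.0767] rect ((-176.0652618408203, -75.18016815185547), (23.8096923828125, 34.34551239013672), 9.779095649719238) zmed 0.05904190459705517
bumper px [231.615   70.1928] area 1530 bay [-0.1987  0.0579] rect ((-195.47988891601562, 56.634857177734375), (27.727895736694336, 33.650577545166016), 9.128310203552246) zmed 0.058963173702292294
dist 0.13323711437549718 yaw 0.14623550342290384 centre [-0.1314 -0.0013]
back_left [-0.0886  0.0859]
back_right [-0.0653 -0.0724]
frontL [-0.2098  0.0579]
frontR [-0.1894 -0.0806]
t 12.8 tcp [ 0.4006 -0.0064  0.1402] F [-0.25    0.1173 -0.3385] w 0.007087040992953058 j6 62.08812212871941
shift [11.85 -6.58 -4.17] turn [ 0.02 -0.02  0.01]
bay tcp [[-0.312   0.0039]]
```

View pics/w5.png

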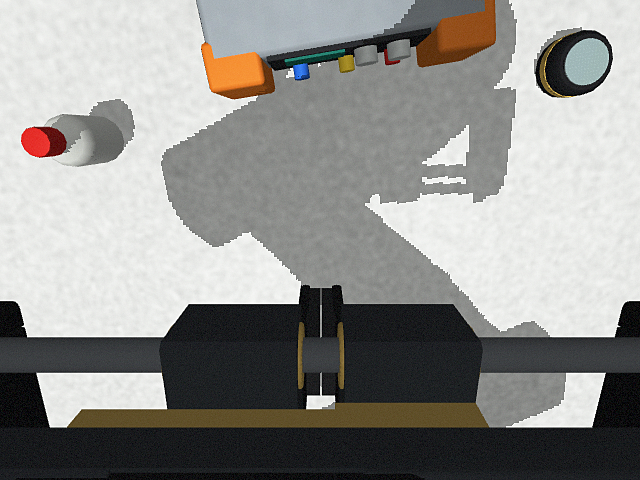

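Wrist view: bumpers at (237,72) and (458,34), yaw is now +0.146 and the centre is at (-131,-1) mm in the bay frame. Next the left bumper, about 33 mm.

play_rows([
  [[3, -3, -2, 0, 0, 0], [6, -5.8, -4, 0, 0, 0], [9, -5.8, -4.7, 0, 0, 0], [11.8, -5.8, -5.0, 0, 0, 0], [11.8, -5.8, -6.0, 0, 0, 0]],
])

```text
time_s: 13.42
tcp_pos: [0.4636, 0.0429, 0.0178]
ee_rot: [[-0.008, -0.097, -0.995], [-0.003, -0.995, 0.097], [-1.0, 0.004, 0.007]]
wrist_force: [0.2, 1.5, 0.3]
gripper_width: 0.002
```

```bash
python3 gb.py -.185 .062 .022
```

```text
t 13.425 tcp [0.4636 0.0429 0.0178] F [0.2371 1.4535 0.3073] w 0.002374456794234157 j6 59.13254656488836
shift [-0.47 -0.32 -6.9 ] turn [-0.01  0.04 -0.02]
bay tcp [[-0.254   0.0589]]
```

play_rows([
  [[-0.3, -0.3, -1.5, 0, 0, 0], [-0.3, -0.3, -2.5, 0, 0, 0], [-0.3, -0.3, -3.2, 0, 0, 0], [-0.3, -0.3, -3.9, 0, 0, 0], [-0.3, -0.3, -4.6, 0, 0, 0]],
])

```text
time_s: 14.05
tcp_pos: [0.509, 0.0427, 0.0232]
ee_rot: [[-0.006, -0.097, -0.995], [-0.001, -0.995, 0.097], [-1.0, 0.001, 0.006]]
wrist_force: [-7.3, 4.3, 1.1]
gripper_width: 0.009
```

play_rows([
  [[0, 0, -0.7, 0, 0, 0], [0, 0, -1.4, 0, 0, 0], [0, 0, -2.1, 0, 0, 0], [0, 0, -2.3, 0, 0, 0]],
])

```text
time_s: 14.55
tcp_pos: [0.5296, 0.0406, 0.0225]
ee_rot: [[-0.011, -0.098, -0.995], [-0.001, -0.995, 0.098], [-1.0, 0.002, 0.011]]
wrist_force: [-13.0, 8.2, 4.2]
gripper_width: 0.008
```

```bash
python3 gb.py -.185 .062 .022
```

```text
t 14.55 tcp [0.5296 0.0406 0.0225] F [-13.0169   8.2036   4.2124] w 0.007992255608536752 j6 62.816678825789694
shift [ 0.04  0.09 -0.31] turn [-0.01  0.06 -0.01]
bay tcp [[-0.1881  0.0629]]
```

play_rows([
  [[0, 0, 2, 0, 0, 0], [-3, 3, 5, 0, 0, 0], [-7, 6, 7, 0, 0, 0], [-11.8, 6.3, 8, 0, 0, 0], [-11.8, 6.3, 8, 0, 0, 0]],
])

```text
time_s: 15.18
tcp_pos: [0.4509, -0.0142, 0.1458]
ee_rot: [[0.009, -0.096, -0.995], [0.003, -0.995, 0.096], [-1.0, -0.003, -0.009]]
wrist_force: [-0.5, -0.5, -0.5]
gripper_width: 0.007
```

```bash
python3 look.py w6; python3 gb.py -.24 -.08 .022
```

```text
bumper px [225.4553 103.6117] area 1566 bay [-0.166   0.0594] rect ((-162.4073028564453, 58.39122772216797), (33.93184280395508, 27.14955711364746), 87.97468566894531) zmed 0.05902279739276653
bumper px [448.4535 108.5999] area 2077 bay [-0.1689 -0.0761] rect ((-166.9689483642578, -74.70198059082031), (34.32875061035156, 27.02435302734375), 88.36161041259766) zmed 0.059128636719854355
dist 0.1331713584401069 yaw -0.0342606555020876 centre [-0.1097 -0.01  ]
back_left [-0.052  0.068]
back_right [-0.0575 -0.0919]
frontL [-0.1763  0.0623]
frontR [-0.1811 -0.0776]
t 15.225 tcp [ 0.4498 -0.0142  0.1437] F [-0.3481 -0.3311  0.1651] w 0.003309177489372779 j6 65.49612380407322
shift [12.16  8.11 -2.17] turn [-0.   -0.03  0.01]
bay tcp [[-0.2623  0.0008]]
```

play_rows([
  [[3, 3, 0, 0, 0, 0], [6, 6, -0.5, 0, 0, 0], [9, 7.7, -1, 0, 0, 0], [12, 7.7, -2, 0, 0, 0], [12, 7.7, -3, 0, 0, 0]],
])

```text
time_s: 15.85
tcp_pos: [0.4694, -0.0942, 0.0188]
ee_rot: [[-0.008, -0.097, -0.995], [-0.001, -0.995, 0.097], [-1.0, 0.002, 0.008]]
wrist_force: [0.2, -1.0, 0.4]
gripper_width: 0.005
```

```bash
python3 gb.py -.157 -.079 .022
```

```text
t 15.85 tcp [ 0.4694 -0.0942  0.0188] F [ 0.175  -1.0108  0.4041] w 0.005385825262771968 j6 76.35341942821442
shift [-0.39  0.19 -7.82] turn [-0.    0.05 -0.01]
bay tcp [[-0.2352 -0.077 ]]
```

play_rows([
  [[-0.3, 0.2, -2, 0, 0, 0], [-0.3, 0.2, -3.6, 0, 0, 0], [-0.3, 0.2, -4.4, 0, 0, 0], [-0.3, 0.2, -5.0, 0, 0, 0], [-0.3, 0.2, -5.7, 0, 0, 0]],
])

```text
time_s: 16.48
tcp_pos: [0.5224, -0.1019, 0.0239]
ee_rot: [[-0.012, -0.097, -0.995], [-0.001, -0.995, 0.097], [-1.0, 0.002, 0.012]]
wrist_force: [-8.9, -3.3, 3.6]
gripper_width: 0.008
```

play_rows([
  [[0, 0, -0.7, 0, 0, 0], [0, 0, -1.4, 0, 0, 0], [0, 0, -2.0, 0, 0, 0], [0, 0, -2.0, 0, 0, 0]],
])

```text
time_s: 16.98
tcp_pos: [0.5444, -0.1038, 0.024]
ee_rot: [[-0.008, -0.096, -0.995], [-0.001, -0.995, 0.096], [-1.0, 0.002, 0.008]]
wrist_force: [-4.8, -3.5, -0.6]
gripper_width: 0.005
```

```bash
python3 gb.py -.157 -.079 .022
```

```text
t 16.975 tcp [ 0.5444 -0.1038  0.024 ] F [-4.8457 -3.5144 -0.6016] w 0.004886091596882719 j6 78.51198978536146
shift [ 0.2  -0.04 -0.25] turn [-0.    0.04 -0.01]
bay tcp [[-0.1595 -0.0794]]
```

play_rows([
  [[0, 0, 2, 0, 0, 0], [-3, -3, 5, 0, 0, 0], [-7, -6, 7, 0, 0, 0], [-11.8, -7.9, 8, 0, 0, 0], [-11.8, -7.9, 8.5, 0, 0, 0]],
])

```text
time_s: 17.6
tcp_pos: [0.4736, -0.0143, 0.1472]
ee_rot: [[0.011, -0.092, -0.996], [0.003, -0.996, 0.092], [-1.0, -0.004, -0.01]]
wrist_force: [0.5, -0.9, -0.4]
gripper_width: 0.005
```

```bash
python3 look.py w7; python3 gb.py -.22 .062 .022
```

```text
bumper px [453.3335  86.8237] area 2360 bay [-0.1335 -0.0759] rect ((-132.67413330078125, -74.64439392089844), (26.954496383666992, 33.99802780151367), 9.452215194702148) zmed 0.05911303593395117
bumper px [234.0909 123.7771] area 2167 bay [-0.1553  0.0576] rect ((-154.1226806640625, 56.894447326660156), (26.91042137145996, 33.95553970336914), 9.30122184753418) zmed 0.05912956220657666
dist 0.13327605539160192 yaw 0.1616361450282829 centre [-0.0891 -0.    ]
back_left [-0.0477  0.0878]
back_right [-0.022  -0.0701]
frontL [-0.1685  0.058 ]
frontR [-0.146  -0.0802]
t 17.65 tcp [ 0.4712 -0.0152  0.1448] F [-1.0987  0.4552 -0.3893] w -0.0006462667514475485 j6 66.66591718808706
shift [12.31 -5.98 -2.04] turn [ 0.01 -0.03  0.01]
bay tcp [[-0.2409  0.0019]]
```

View pics/w7.png

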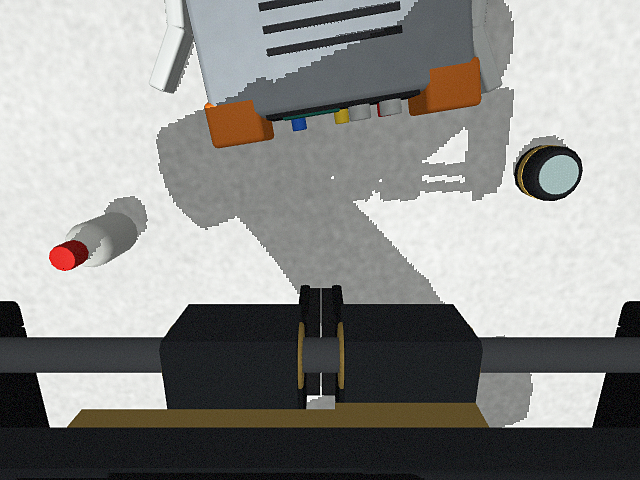

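play_rows([
  [[3, -3, 0, 0, 0, 0], [6, -5.8, 0, 0, 0, 0], [9, -5.8, 0, 0, 0, 0], [12.1, -5.8, -0.7, 0, 0, 0], [12.1, -5.8, -2, 0, 0, 0]],
])

```text
time_s: 18.27
tcp_pos: [0.4941, 0.0383, 0.0188]
ee_rot: [[-0.008, -0.096, -0.995], [-0.003, -0.995, 0.096], [-1.0, 0.004, 0.007]]
wrist_force: [-0.2, -1.1, 0.9]
gripper_width: 0.007
```

```bash
python3 gb.py -.145 .062 .022
```

```text
t 18.275 tcp [0.4941 0.0383 0.0188] F [-0.2223 -1.1     0.9413] w 0.006995624194901557 j6 61.28985993855013
shift [-0.38 -0.48 -7.82] turn [-0.    0.04 -0.02]
bay tcp [[-0.2232  0.0573]]
```

play_rows([
  [[-0.3, -0.4, -2, 0, 0, 0], [-0.3, -0.4, -3.6, 0, 0, 0], [-0.3, -0.4, -4.3, 0, 0, 0], [-0.3, -0.4, -5.0, 0, 0, 0], [-0.3, -0.4, -5.7, 0, 0, 0]],
])

```text
time_s: 18.9
tcp_pos: [0.5513, 0.038, 0.0246]
ee_rot: [[-0.005, -0.097, -0.995], [-0.0, -0.995, 0.097], [-1.0, 0.001, 0.005]]
wrist_force: [-6.2, 5.5, 2.1]
gripper_width: 0.008
```

play_rows([
  [[0, 0, -0.7, 0, 0, 0], [0, 0, -1.4, 0, 0, 0], [0, 0, -2.0, 0, 0, 0], [0, 0, -2.1, 0, 0, 0]],
])

```text
time_s: 19.4
tcp_pos: [0.57, 0.0361, 0.0239]
ee_rot: [[-0.01, -0.098, -0.995], [-0.0, -0.995, 0.098], [-1.0, 0.001, 0.01]]
wrist_force: [-10.6, 7.2, 3.5]
gripper_width: 0.006
```

play_rows([
  [[0, 0, 2, 0, 0, 0], [-3, 3, 5, 0, 0, 0], [-7, 6, 7, 0, 0, 0], [-11.8, 6.3, 8, 0, 0, 0], [-11.8, 6.3, 8, 0, 0, 0]],
])

```text
time_s: 20.02
tcp_pos: [0.4913, -0.0192, 0.1476]
ee_rot: [[0.011, -0.096, -0.995], [0.002, -0.995, 0.096], [-1.0, -0.003, -0.011]]
wrist_force: [0.2, 0.9, -0.0]
gripper_width: 0.007
```

```bash
python3 look.py w8; python3 gb.py -.20 -.08 .022
```

```text
bumper px [224.4296 103.6801] area 1741 bay [-0.1252  0.0593] rect ((-122.02136993408203, 58.42158889770508), (33.473114013671875, 26.85053253173828), 87.11444854736328) zmed 0.059074916757770414
bumper px [446.096  110.8532] area 1791 bay [-0.1294 -0.0765] rect ((-126.2389144897461, -75.0701675415039), (34.6253776550293, 26.513063430786133), 89.99739074707031) zmed 0.05907726339860903
dist 0.1335583644677641 yaw -0.03158353903839342 centre [-0.0692 -0.0101]
back_left [-0.0117  0.0682]
back_right [-0.0167 -0.0918]
frontL [-0.1359  0.0621]
frontR [-0.1403 -0.0778]
t 20.075 tcp [ 0.49   -0.0191  0.1453] F [ 0.0432  0.0996 -0.502 ] w 0.003914553376462051 j6 67.67727404938447
shift [12.32  8.   -2.11] turn [-0.   -0.03  0.01]
bay tcp [[-0.2218 -0.0003]]
```

play_rows([
  [[3, 3, 0, 0, 0, 0], [6, 6, 0, 0, 0, 0], [9, 7.3, -1, 0, 0, 0], [12, 7.3, -2, 0, 0, 0], [12, 7.3, -3, 0, 0, 0]],
])

```text
time_s: 20.7
tcp_pos: [0.5097, -0.0951, 0.0197]
ee_rot: [[-0.008, -0.097, -0.995], [-0.001, -0.995, 0.097], [-1.0, 0.001, 0.008]]
wrist_force: [0.2, -0.3, 1.0]
gripper_width: 0.004
```

```bash
python3 gb.py -.131 -.074 .024
```

```text
t 20.7 tcp [ 0.5097 -0.0951  0.0197] F [ 0.217  -0.2941  0.9971] w 0.004360087182178576 j6 77.10951606571493
shift [-0.48 -0.01 -6.39] turn [-0.    0.04 -0.01]
bay tcp [[-0.195 -0.074]]
```

play_rows([
  [[-0.4, 0, -2, 0, 0, 0], [-0.4, 0, -3.6, 0, 0, 0], [-0.4, 0, -4.5, 0, 0, 0], [-0.4, 0, -5.1, 0, 0, 0], [-0.4, 0, -5.7, 0, 0, 0]],
])

```text
time_s: 21.32
tcp_pos: [0.5629, -0.1009, 0.0261]
ee_rot: [[-0.012, -0.097, -0.995], [-0.001, -0.995, 0.097], [-1.0, 0.002, 0.012]]
wrist_force: [-9.4, -3.2, 3.8]
gripper_width: 0.006
```

play_rows([
  [[0, 0, -0.4, 0, 0, 0], [0, 0, -0.7, 0, 0, 0], [0, 0, -0.7, 0, 0, 0]],
])

```text
time_s: 21.7
tcp_pos: [0.5675, -0.1014, 0.0261]
ee_rot: [[-0.017, -0.097, -0.995], [-0.001, -0.995, 0.097], [-1.0, 0.002, 0.017]]
wrist_force: [-13.4, -0.4, 7.8]
gripper_width: 0.007
```

play_rows([
  [[0, 0, 2, 0, 0, 0], [-3, -3, 5, 0, 0, 0], [-7, -6, 7, 0, 0, 0], [-11.8, -7.4, 8, 0, 0, 0], [-11.8, -7.4, 8.5, 0, 0, 0]],
])

```text
time_s: 22.32
tcp_pos: [0.5005, -0.0171, 0.1495]
ee_rot: [[0.011, -0.093, -0.996], [0.002, -0.996, 0.093], [-1.0, -0.003, -0.01]]
wrist_force: [-0.3, 0.2, -0.6]
gripper_width: 0.005
```

```bash
python3 look.py w9; python3 gb.py -.20 .062 .022
```

```text
bumper px [453.6715  95.799 ] area 2274 bay [-0.1113 -0.0777] rect ((-110.38538360595703, -76.53290557861328), (27.312793731689453, 34.05303192138672), 4.4039387702941895) zmed 0.05910935390897665
bumper px [234.0668 109.4696] area 2185 bay [-0.1197  0.0573] rect ((-118.44318389892578, 56.61619186401367), (27.315277099609375, 33.808753967285156), 3.409336566925049) zmed 0.05916174453383061
dist 0.13339269206125026 yaw 0.06044340707405885 centre [-0.0595 -0.0066]
back_left [-0.0094  0.0765]
back_right [ 0.0002 -0.0832]
frontL [-0.1326  0.0591]
frontR [-0.1242 -0.0807]
t 22.375 tcp [ 0.4981 -0.0178  0.147 ] F [-0.825  -0.465  -0.8122] w 0.0009665775398395401 j6 67.96600535511482
shift [12.52 -5.99 -1.33] turn [ 0.01 -0.03  0.01]
bay tcp [[-0.2138  0.0018]]
```

play_rows([
  [[3, -3, 0, 0, 0, 0], [6, -5.8, 0, 0, 0, 0], [9, -6, 0, 0, 0, 0], [12.1, -6, -0.7, 0, 0, 0], [12.1, -6, -1.5, 0, 0, 0]],
])

```text
time_s: 23.0
tcp_pos: [0.5163, 0.0383, 0.0207]
ee_rot: [[-0.008, -0.096, -0.995], [-0.003, -0.995, 0.096], [-1.0, 0.003, 0.007]]
wrist_force: [0.3, -0.5, 0.8]
gripper_width: 0.001
```

```bash
python3 gb.py -.134 .064 .024
```

```text
t 23.0 tcp [0.5163 0.0383 0.0207] F [ 0.3481 -0.4632  0.8482] w 0.0014953076098371675 j6 62.293231333864895
shift [-0.38 -0.47 -6.71] turn [-0.    0.04 -0.02]
bay tcp [[-0.2011  0.0594]]
```

play_rows([
  [[-0.3, -0.3, -2, 0, 0, 0], [-0.3, -0.3, -4, 0, 0, 0], [-0.3, -0.3, -5.4, 0, 0, 0], [-0.3, -0.3, -6.0, 0, 0, 0], [-0.3, -0.3, -6.3, 0, 0, 0]],
])

```text
time_s: 23.62
tcp_pos: [0.5787, 0.0362, 0.0262]
ee_rot: [[-0.006, -0.097, -0.995], [-0.0, -0.995, 0.097], [-1.0, 0.001, 0.006]]
wrist_force: [-6.5, 3.7, 2.2]
gripper_width: 0.007
```

play_rows([
  [[0, 0, -0.3, 0, 0, 0], [0, 0, -0.5, 0, 0, 0], [0, 0, -0.5, 0, 0, 0]],
])

```text
time_s: 24.0
tcp_pos: [0.5835, 0.036, 0.026]
ee_rot: [[-0.006, -0.097, -0.995], [-0.0, -0.995, 0.097], [-1.0, 0.001, 0.006]]
wrist_force: [-6.2, 2.9, 1.9]
gripper_width: 0.004
```

```bash
python3 gb.py -.134 .064 .024
```

```text
t 24.0 tcp [0.5835 0.036  0.026 ] F [-6.2394  2.9125  1.8712] w 0.003961919050346579 j6 65.22560842883556
shift [ 0.2  -0.05 -0.  ] turn [-0.01  0.03 -0.  ]
bay tcp [[-0.134   0.0635]]
```

play_rows([
  [[0, 0, -0.2, 0, 0, 0], [0, 0, -0.3, 0, 0, 0]],
])

```text
time_s: 24.25
tcp_pos: [0.5862, 0.0359, 0.026]
ee_rot: [[-0.007, -0.097, -0.995], [0.0, -0.995, 0.097], [-1.0, 0.001, 0.006]]
wrist_force: [-7.3, 5.8, 2.6]
gripper_width: 0.005
```

play_rows([
  [[0, 0, 2, 0, 0, 0], [-3, 3, 5, 0, 0, 0], [-7, 6, 7, 0, 0, 0], [-11.8, 6.3, 8, 0, 0, 0], [-11.8, 6.3, 8, 0, 0, 0]],
])

```text
time_s: 24.88
tcp_pos: [0.5058, -0.0196, 0.1492]
ee_rot: [[0.01, -0.096, -0.995], [0.002, -0.995, 0.096], [-1.0, -0.003, -0.01]]
wrist_force: [0.1, 1.4, 0.3]
gripper_width: 0.004
```

```bash
python3 look.py w10; python3 gb.py -.20 -.075 .022
```

```text
bumper px [227.8226 100.207 ] area 1826 bay [-0.1087  0.0585] rect ((-105.83473205566406, 58.06893539428711), (33.97673797607422, 27.204801559448242), 87.31535339355469) zmed 0.05908222719987054
bumper px [447.3048 102.8118] area 2264 bay [-0.1102 -0.0763] rect ((-109.33252716064453, -75.44615936279297), (26.535995483398438, 34.39274597167969), 0.0067180548794567585) zmed 0.059114256464522785
dist 0.13356090407970628 yaw -0.026191759336173 centre [-0.0526 -0.0101]
back_left [0.0045 0.0684]
back_right [ 0.0003 -0.0915]
frontL [-0.1197  0.0617]
frontR [-0.1234 -0.0783]
t 24.925 tcp [ 0.5046 -0.0195  0.1469] F [-0.3752  0.1685 -0.3351] w 0.00392562145635172 j6 68.2437535548766
shift [12.48  7.6  -0.66] turn [-0.   -0.03  0.01]
bay tcp [[-0.2072  0.0008]]
```

View pics/w10.png

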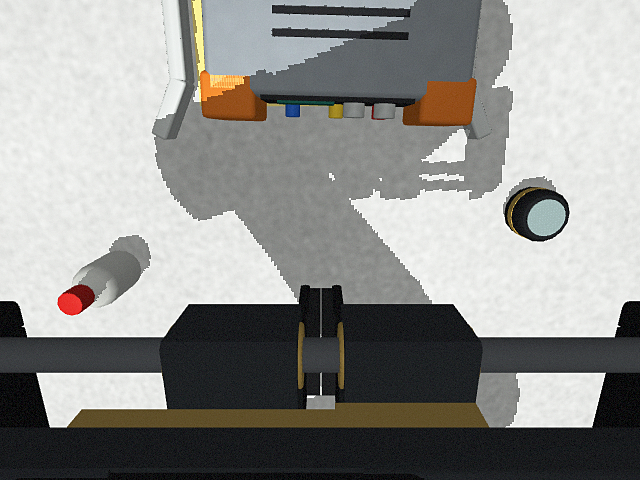

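play_rows([
  [[0, -6, 0, 0, 0, 0], [0, -12, 0, 0, 0, 0], [0, -18, 0, 0, 0, 0], [0, -24, 0, 0, 0, 0], [0, -30, 0, 0, 0, 0]],
])

```text
time_s: 25.55
tcp_pos: [0.5319, 0.2809, 0.143]
ee_rot: [[-0.002, -0.095, -0.995], [-0.002, -0.995, 0.095], [-1.0, 0.002, 0.002]]
wrist_force: [0.3, -0.1, -0.6]
gripper_width: 0.005
```

```bash
python3 - <<'E'
from gb import *
c=r.get_calibration("top");p,d=r.capture("top");cv2.imwrite("pics/t3.png",p)
P=cloud(c,d);B=tob(P.reshape(-1,3)).reshape(480,640,2);z=P[...,2]
hsv=cv2.cvtColor(p,cv2.COLOR_BGR2HSV).astype(int);H,S,V=hsv[...,0],hsv[...,1],hsv[...,2]
m=(H>4)&(H<15)&(S>140)&(V>60)&(abs(z-.06)<.006)&(B[...,0]>-.3)&(B[...,0]<-.06)&(abs(B[...,1])<.15)
for bb,a,ce in blobs(m,30):
    cn=max(cv2.findContours(bb.astype(np.uint8),0,2)[0],key=cv2.contourArea)
    print(a,ce,tob(onz(c,ce,.06)),cv2.minAreaRect((tob(onz(c,cn[:,0],.06))*1000).astype(np.float32)))
m=(z>.055)&(z<.068)&(B[...,0]>-.17)&(B[...,0]<.03)&(abs(B[...,1])<.15)
cn=max(cv2.findContours(m.astype(np.uint8),0,2)[0],key=cv2.contourArea)
R=cv2.minAreaRect((tob(onz(c,cn[:,0],.061))*1000).astype(np.float32));print("case+bumpers",R);print(cv2.boxPoints(R))
cv2.imwrite("pics/t3c.png",cv2.resize(p[150:290,240:400],None,fx=4,fy=4,interpolation=cv2.INTER_CUBIC))
# pad/bar line check: bar near top edge in bay frame
b=(z>.028)&(z<.04)&(B[...,0]>-.005)&(B[...,0]<.03)&(abs(B[...,1])<.1)
print("bar x range",np.percentile(B[b][:,0],[1,5,50,99]))
E
```

```text
158 [292.2658 221.2911] [[-0.1095  0.0586]] ((-107.36540222167969, 57.66251754760742), (31.98999786376953, 25.2185001373291), 87.2336654663086)
164 [359.9268 230.7378] [[-0.1129 -0.0787]] ((-112.31075286865234, -78.79328918457031), (26.28218650817871, 32.287113189697266), 6.151761531829834)
case+bumpers ((-61.109657287597656, -11.660125732421875), (169.04795837402344, 123.21406555175781), 88.39495849609375)
[[-125.06    -94.4254]
 [  -1.8943  -97.8765]
 [   2.8407   71.1051]
 [-120.325    74.5563]]
bar x range [0.0029 0.0059 0.0134 0.0216]
```

View pics/t3c.png

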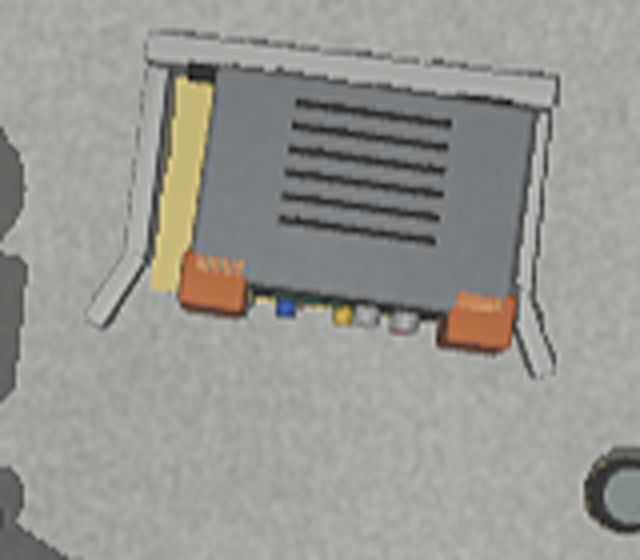

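View pics/t3.png

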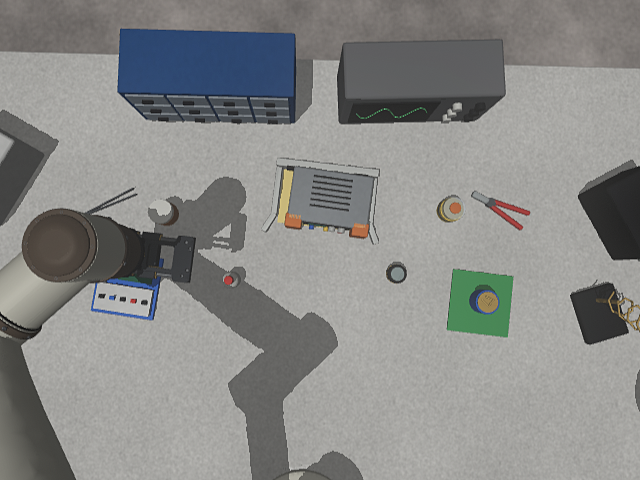

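The top view shows the left back corner at the bar and the right about 4 mm short (yaw about -0.03), with the centre about 11 mm right of the bay line. A small push on the right bumper will square it and move it a little to the left.

```bash
python3 gb.py -.185 -.072 .147
```

```text
t 25.6 tcp [0.5337 0.2876 0.1428] F [3.7275 4.4861 1.4957] w 0.0038339730258984193 j6 41.20282444960762
shift [-0.47 38.14 -2.05] turn [ 0.03 -0.01  0.01]
bay tcp [[-0.2076  0.3093]]
```

play_rows([
  [[0, 6, 0, 0, 0, 0], [0, 12, 0.5, 0, 0, 0], [0, 18, 1, 0, 0, 0], [0, 24, 1, 0, 0, 0], [0, 30, 1, 0, 0, 0]],
])

```text
time_s: 26.22
tcp_pos: [0.4929, -0.0202, 0.1435]
ee_rot: [[-0.002, -0.095, -0.995], [-0.0, -0.995, 0.095], [-1.0, 0.001, 0.002]]
wrist_force: [0.9, -0.6, 1.0]
gripper_width: 0.004
```

play_rows([
  [[2, 5, 0, 0, 0, 0], [5, 7.5, 0, 0, 0, 0], [9, 7.5, 0, 0, 0, 0], [12, 7.5, 0, 0, 0, 0], [12, 7.5, 0, 0, 0, 0]],
])

```text
time_s: 26.85
tcp_pos: [0.4841, -0.0935, 0.0217]
ee_rot: [[-0.008, -0.096, -0.995], [-0.001, -0.995, 0.096], [-1.0, 0.002, 0.008]]
wrist_force: [0.6, 0.2, 0.1]
gripper_width: 0.001
```

```bash
python3 gb.py -.136 -.072 .026
```

```text
t 26.85 tcp [ 0.4841 -0.0935  0.0217] F [0.5727 0.1807 0.1254] w 0.001170268527079196 j6 76.53520024892848
shift [-0.5  -0.3  -8.46] turn [-0.    0.04 -0.01]
bay tcp [[-0.2206 -0.0749]]
```

play_rows([
  [[-0.3, -0.2, -3, 0, 0, 0], [-0.3, -0.2, -5.5, 0, 0, 0], [-0.3, -0.2, -7.2, 0, 0, 0], [-0.3, -0.2, -8, 0, 0, 0], [-0.3, -0.2, -8.3, 0, 0, 0]],
])

```text
time_s: 27.48
tcp_pos: [0.5697, -0.0989, 0.028]
ee_rot: [[0.0, -0.096, -0.995], [0.0, -0.995, 0.096], [-1.0, -0.0, -0.0]]
wrist_force: [0.1, 0.5, 0.2]
gripper_width: 0.006
```

```bash
python3 gb.py -.130 -.072 .026
```

```text
t 27.475 tcp [ 0.5697 -0.0989  0.028 ] F [0.0547 0.4867 0.2436] w 0.005616035123721077 j6 78.33311771507695
shift [ 0.2  -0.01 -0.48] turn [ 0. -0.  0.]
bay tcp [[-0.1348 -0.0721]]
```

Not in contact yet; easing forward.

play_rows([
  [[0, 0, -0.3, 0, 0, 0], [0, 0, -0.5, 0, 0, 0], [0, 0, -0.7, 0, 0, 0]],
])

```text
time_s: 27.85
tcp_pos: [0.5697, -0.0997, 0.0267]
ee_rot: [[-0.014, -0.097, -0.995], [0.0, -0.995, 0.097], [-1.0, 0.001, 0.014]]
wrist_force: [-12.2, 3.3, 8.5]
gripper_width: 0.005
```

play_rows([
  [[0, 0, -0.2, 0, 0, 0], [0, 0, -0.4, 0, 0, 0]],
])

```text
time_s: 28.1
tcp_pos: [0.5697, -0.1, 0.0262]
ee_rot: [[-0.022, -0.099, -0.995], [0.001, -0.995, 0.099], [-1.0, 0.002, 0.022]]
wrist_force: [-19.2, 5.4, 14.4]
gripper_width: 0.004
```

play_rows([
  [[0, 0, -0.3, 0, 0, 0], [0, 0, -0.5, 0, 0, 0]],
])

```text
time_s: 28.35
tcp_pos: [0.5696, -0.1004, 0.0256]
ee_rot: [[-0.033, -0.1, -0.994], [0.001, -0.995, 0.1], [-0.999, 0.002, 0.033]]
wrist_force: [-28.1, 8.2, 19.9]
gripper_width: 0.007
```

```bash
python3 gb.py -.130 -.072 .026
```

```text
t 28.35 tcp [ 0.5696 -0.1004  0.0256] F [-28.0903   8.1653  19.9399] w 0.006575978448979755 j6 78.64196408209692
shift [-0.06 -0.16 -0.47] turn [-0.02  0.19 -0.01]
bay tcp [[-0.1348 -0.0736]]
```

play_rows([
  [[0, 0, 1.5, 0, 0, 0], [0, 0, 4, 0, 0, 0], [-4, -2, 6, 0, 0, 0], [-8, -6, 6, 0, 0, 0], [-12, -10, 6, 0, 0, 0]],
])

```text
time_s: 28.98
tcp_pos: [0.5347, 0.0055, 0.1492]
ee_rot: [[0.001, -0.096, -0.995], [0.0, -0.995, 0.096], [-1.0, -0.0, -0.001]]
wrist_force: [0.5, 1.7, -0.5]
gripper_width: 0.004
```

play_rows([
  [[0, -6, 0, 0, 0, 0], [0, -12, 0, 0, 0, 0], [0, -18, 0, 0, 0, 0], [0, -24, 0, 0, 0, 0], [0, -28, 0, 0, 0, 0]],
])

```text
time_s: 29.6
tcp_pos: [0.5617, 0.286, 0.1476]
ee_rot: [[0.001, -0.094, -0.996], [0.0, -0.996, 0.094], [-1.0, -0.0, -0.0]]
wrist_force: [0.1, -0.2, -0.0]
gripper_width: 0.007
```

```bash
cat > top.py <<'E'
from gb import *
import sys
c=r.get_calibration("top");p,d=r.capture("top");cv2.imwrite(f"pics/{sys.argv[1]}.png",p)
P=cloud(c,d);B=tob(P.reshape(-1,3)).reshape(480,640,2);z=P[...,2]
m=(z>.055)&(z<.068)&(B[...,0]>-.17)&(B[...,0]<.03)&(abs(B[...,1])<.15)
cn=max(cv2.findContours(m.astype(np.uint8),0,2)[0],key=cv2.contourArea)
R=cv2.minAreaRect((tob(onz(c,cn[:,0],.061))*1000).astype(np.float32));print("case+bumpers",R);print(cv2.boxPoints(R))
# back edge and bar line fits
for nm,mm,zz,lo in (("case back",m,.061,0),("bar front",(z>.028)&(z<.04)&(B[...,0]>-.005)&(B[...,0]<.03)&(abs(B[...,1])<.12),.034,1),("bar back",(z>.028)&(z<.04)&(B[...,0]>-.005)&(B[...,0]<.04)&(abs(B[...,1])<.12),.034,0)):
    pts=[]
    for u in range(285,372):
        v=np.nonzero(mm[:,u])[0]
        if len(v): pts.append((u,v.max()+.5 if lo else v.min()-.5))
    q=tob(onz(c,pts,zz));k=abs(q[:,1]+.01)<.07;f=np.polyfit(q[k,1],q[k,0],1)
    print(nm,"slope",f[0],"x at y=0.068",np.polyval(f,.068),"x at -.092",np.polyval(f,-.092))
cv2.imwrite(f"pics/{sys.argv[1]}c.png",cv2.resize(p[150:290,240:400],None,fx=4,fy=4,interpolation=cv2.INTER_CUBIC))
E
python3 top.py t4
```

```text
case+bumpers ((-60.93355178833008, -11.441337585449219), (168.775146484375, 123.29407501220703), 88.5083999633789)
[[-124.7563  -94.1956]
 [  -1.504   -97.405 ]
 [   2.8892   71.3129]
 [-120.3631   74.5223]]
case back slope 0.02703474910722471 x at y=0.068 0.0027137721762991616 x at -.092 -0.001611787680856792
bar front slope 0.024634814623953755 x at y=0.068 0.008328888864735338 x at -.092 0.004387318524902737
bar back slope 0.0002783462612641373 x at y=0.068 0.02123304531862405 x at -.092 0.021188509916821786
```

View pics/t4c.png

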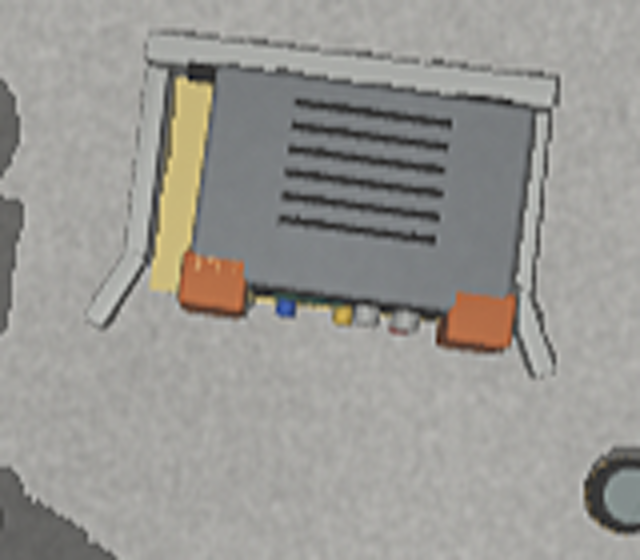

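```bash
python3 - <<'E'
from station import r
s=r.sense();print(s['time_s'],s['wrist_force'])
print(r.finish_job())
E
```

```text
29.65 [2.96006525 2.18701873 0.70480537]
the job is handed in; nothing more can be done
None
```

I parked the supply in the bay and handed the job in at 29.65 s, with the arm standing clear of everything. No verdict is reported.

**What I did:** The tin was the pot in the bay. I set it upright near the middle of the green mat. I then walked the supply in with shut fingers on the bumpers, in the order left, right, left, right, left, right, left. A last right push was meant to square it.

**Last checks (top camera, after the last push):**

| Check | Measured | Limit |
|---|---|---|
| Left back corner from the stop bar | about +2.7 mm, so at the bar within camera error | -9 mm |
| Right back corner from the stop bar | about -1.6 mm; about -4.5 mm if the left corner is taken as touching | -9 mm |
| Supply's middle from the bay's middle line | about 11.4 mm to the right, against the right rail | 14 mm |
| Supply's turn in the bay | about -0.027 rad | none |

The pots, flask, loupe and pliers looked unmoved in the top view I took before the last push; the tweezers were partly hidden by the arm.

**What did not go cleanly:**
- **Last right push:** it was blocked at about 28 N and barely moved the supply. It is probably jammed between the right rail and the bar, so I left it slightly turned.
- **Left corner:** the last left push was only about 7 N, so force never confirmed that corner was touching the bar.
- **Side margin:** it is only about 2.5 mm, with camera error around 2 mm. The rail limits how much further right it can sit.

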